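# Swing the bench magnifier over the marked chip and clamp it

### The job

Push the arm of the bench magnifier round with a fingertip until its lens is centred above the chip with the red dot, then push the red-knobbed clamp lever on top of its post anticlockwise (seen from above) all the way to its stop. Use light pushes only: do not grip or lift anything, and leave the stand, both circuit boards and everything else on the bench where they are, with the lens still centred when you finish.

Things in the scene. Friction and masses are not known exactly. Their poses are not given: they have to be found in the camera images.
- stand: loose, heavy magnifier stand (about 1.5 kg): black square base 120 x 120 mm, 18 mm high, with an upright steel post 14 mm thick to 163 mm height; origin at the centre of the base's underside, on the post's axis, z up. Lens arm and clamp lever both turn about the post's axis. A push of some 8 N or more may slide the stand
- magnifier (a joint): angle of the lens arm about the post, rad, -1.1 to 1.1, growing anticlockwise seen from above; at 0 the arm points along the stand's own -x. The arm is a level aluminium bar 10 mm wide and 16 mm high, its centre line 120 mm above the bench; it runs from the post to the lens rim, 170 mm from the axis. Stiff hinge (0.12 N m, about 1 N at 140 mm), stays where left; the clamp lever does not change it
- lens_centre (a point): centre of the lens, 220 mm from the post's axis, 120 mm above the bench; glass in a brass rim, 100 mm across over the rim, 10 mm thick
- clamp_lever (a joint): angle of the clamp lever on top of the post, rad: 0 loose, 1.5 at its stop (clamped), growing anticlockwise seen from above. At 0.75 it points along the stand's own -x, at 0 it points 0.75 rad clockwise of that (towards the stand's +y side). Stiff (0.06 N m, about 1 N at the knob), stays where it is left, and does not move the lens arm
- lever_knob (a point): top centre of the lever's upright red knob, a round peg 16 mm thick standing 55 mm from the post's axis, from 148 to 193 mm above the bench; nothing else stands higher than 163 mm within reach of it, and the lens arm ends at 133 mm at the post
- red_board: loose green circuit board 70 x 90 mm (x, y), 4 mm thick, small parts up to 12 mm high; its black 24 mm chip with the red dot is at its middle; origin under the middle. One of two boards under the lens's path, which side varies
- red_dot (a point): centre of the 18 mm red dot on the chip, 8 mm above the bench; it lies within 9 mm of the circle that the lens centre travels
- blue_board: the other board, alike but with a blue dot: leave alone
- loupe: loose hand loupe, clear foot and black top, 40 mm across, 44 mm high, standing between the boards; origin under its middle
- tip_cleaner: loose brass cup, 60 mm across, 50 mm high, beside the stand; origin under its middle
- flux_bottle: loose small amber bottle, 32 mm across, 65 mm high; origin under its middle
- cleaner_bottle: loose small white bottle, 26 mm across, 75 mm high; origin under its middle
- screwdriver: loose screwdriver lying on the bench
- solder_spool: loose solder spool standing on its end, 60 mm across, 46 mm high; origin under its middle
Not all that is in view belongs to the job. Leave any brown, pink or yellow look-alike of the red_board alone.

How it is judged:
By the outcome, as a careful person would: the job done as asked, in the order asked, and still so for the second after the job is handed in, with the robot touching nothing.
It also fails if it takes over 58 s, if anything falls off the work surface, if the arm or the gripper's body presses on something with over 40 N, if the wrist force passes 120 N, or if a joint passes its speed limit or range.

### The arm

A 7-joint arm with a two-finger parallel gripper is mounted at the origin on the work surface. World frame = base frame: x ahead of the robot, y to its left, z up, the work surface at z = 0. Lengths are in m, angles in degrees, forces in N, time in s.
With the tool pointing down it reaches from about 0.425 to 0.875 m from the base axis. Payload 4.7 kg.
Tool frame: the origin (TCP) lies at the very end of the fingers, on their centre line; the grasp point (between the pads) lies 19 mm behind it (env.grasp_offset is the distance from the TCP to the grasp point, in m); z points along the fingers, y is the line along which they close (so a half turn about z gives the same grasp; the last joint's range is limited). The gripper opens to 87 mm and grips with 3 to 60 N. Pads are 19 mm wide; open, the fingers measure 117 mm over their backs; the gripper's body (75 mm by 190 mm) begins 51 mm behind the grasp point.
Start: joints at [-67.317, 18.392, -4.016, 83.108, 1.295, 78.541, -3.26], TCP at [0.242, 0.603, 0.223] pointing down, gripper open.
Joint ranges: [-163.93, 163.93], [-17.29, 119.83], [-79.2, 71.16], [3.27, 140.29], [-89.18, 269.18], [5.43, 117.66], [-154.24, 154.24]. Speed limits (degrees/s): [147.25, 147.25, 180, 180, 180, 180, 180].

### API

Orientations are given as [roll, pitch, yaw] about the fixed x, y, z axes, in that order (R = Rz(yaw) Ry(pitch) Rx(roll)).
In Python, from cell import env gives the robot as it stands. The module is installed in compiled form; this text tells all that it offers.
- The arm moves only by the tool drive_tool, never from a script. Its argument "moves" is one flat list of numbers, 5 for each row, row after row: the shift along the tool's x, y, z in units of 40 mm (1.0 is 40 mm), then the turn about the tool's z in units of 10 degrees (1.0 is 10 degrees), then the finger opening in mm, from 0 to 87. A call has 1 to 5 rows; each row is the pose to reach, as a shift and turn from the pose commanded when the call began, along the tool's axes at that moment; what a row does not reach only later rows make up. A row lasts 1/8 s, in which the tool goes at most 62.5 mm and 10.7 degrees, less where a joint would pass 70% of its speed; a pose out of reach is approached as far as the arm can. A call with a gripper value outside its range is refused whole. The fingers move at their own pace and stop on an object; "squeeze" is the grip in N (left out, the last holds). Time passes only in rows, so rows that repeat a pose let the fingers close. It gives the time, the measured TCP pose, the force, the opening and the grip force at its end, in the units of the state.
- env.get_obs(): the state, without advancing time (a new reading comes with each control period).
- env.read_camera(name): name is "side" or "top" or "wrist"; returns (picture, depth): 384x512x3 uint8, red, green, blue; 384x512 float32, m along the optical axis (not along the pixel's ray), 0 where there is no reading.
- env.camera_model(name): a dict with "K" (3x3 intrinsics, pixels), "rvec" (rotation vector, rad) and "tvec" (3), from world to camera coordinates, as OpenCV has them; the wrist camera has in their place "tool_from_camera" (4x4, takes a point from camera to tool coordinates, whose origin is the TCP and whose axes are the flange's). Camera axes: x right, y down, z forward; pixel columns grow to the right and rows downward; lengths in m; the calibration is good to about 2 mm. A picture is of the moment at which its call begins: read the wrist's pose just before it. camera_model takes no time and is no camera call.
- env.sign_off(): hands the job in; it is judged then, once.
The state is a dict: "time_s": time; "qpos": joint angles; "joint_velocities": joint speeds; "effort": joint torques, N m; "tool_pos": TCP position; "tool_rot": TCP orientation; "force": force on the tool from outside, world axes, zero at the start; "wrist_torque": the same for the moment, N m; "grip_width": finger opening in m; "grasp_force": force on a finger pad.
Only numpy, scipy, OpenCV 4.12 (cv2) and the standard library are available. Lean on these libraries where they do the work, as an engineer would, in place of code of your own. Each camera call takes 0.05 s, during which the arm holds its last target. There are 200 camera calls.

## Working session

There is one attempt and no reset: what is moved stays moved. The work goes in short steps, Python scripts to look and compute and a tool call to move; the robot and the scene stay as the last step left them, time stands still between calls to the robot, and variables do not carry over. Pictures are saved under pics/ and viewed, at most 10 in all, crops included, and the job is handed in when it is done.

Besides the shell and the picture viewer there is one more tool, called after "Request:" as name(argument=value, ...) on one line, values as JSON. drive_tool: Moves the arm, as the interface text tells. Its arguments: {"type":"object","properties":{"moves":{"type":"array","items":{"type":"number"}},"squeeze":{"type":"number"}},"required":["moves"]}

```bash
mkdir -p pics; cat > h.py <<'E'
import numpy as np, cv2
from cell import env
def snap(n):
    im,d=env.read_camera(n); return im,d
def cam(n):
    m=env.camera_model(n); R=cv2.Rodrigues(np.array(m["rvec"],float))[0]; return np.array(m["K"]),R,np.array(m["tvec"],float).ravel()
def ray(n,u,v,z):
    K,R,t=cam(n); c=-R.T@t; d=R.T@np.linalg.inv(K)@np.array([u,v,1.]); return c+d*(z-c[2])/d[2]
def cloud(n,d):
    K,R,t=cam(n); v,u=np.mgrid[:384,:512]; p=np.stack([(u-K[0,2])*d/K[0,0],(v-K[1,2])*d/K[1,1],d],-1)
    return (p-t)@R
def save(im,f): cv2.imwrite(f,im[...,::-1])
E
python3 - <<'E'
from h import *
for n in("top","side"):
    im,d=snap(n); np.savez(n+"0.npz",im=im,d=d); save(cv2.resize(im,(800,600)),f"pics/{n}0.png")
    K,R,t=cam(n); print(n,-R.T@t,K[0,0])
o=env.get_obs(); print(o["tool_pos"],o["tool_rot"],o["time_s"],o["force"])
E
```

```text
top [ 0.43320744 -0.01671565  1.34771828] 357.7586172386759
side [0.2919355  0.79070088 0.72764993] 414.23458727782605
[0.24202037 0.60272944 0.22161297] [-1.79904235e+02  4.79647198e-03  1.58128449e+02] 0.1 [0.21920387 0.30423602 0.67609673]
```

View pics/top0.png

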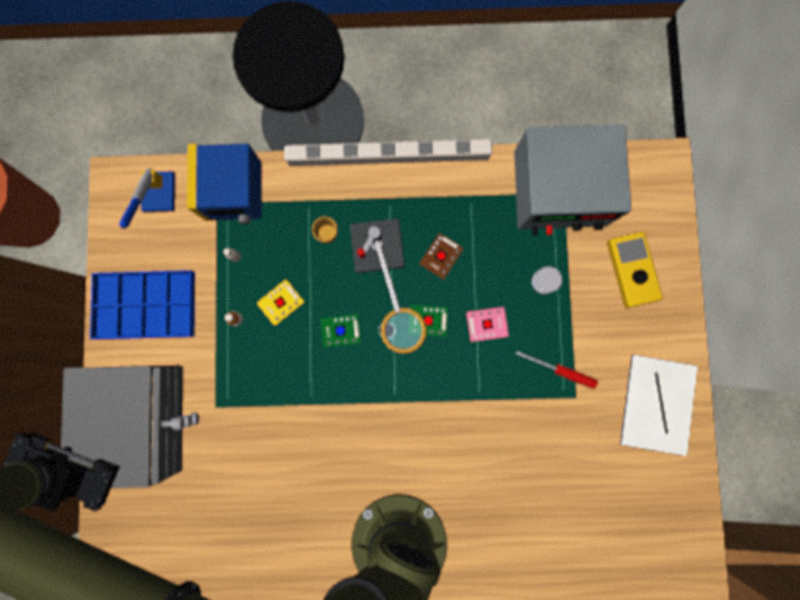

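View pics/side0.png

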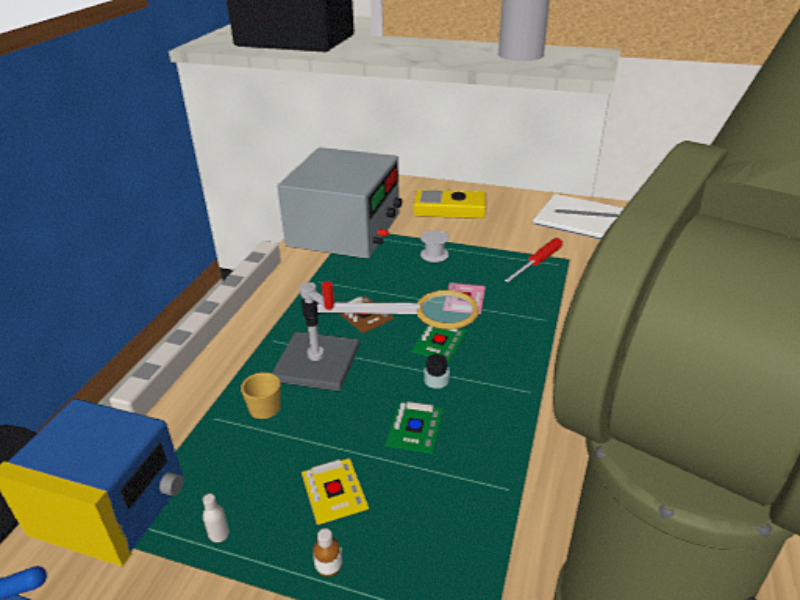

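The top view (800x600) shows four red dots: yellow board (280,302), brown (441,256), pink (487,324) and green (428,321). Only the green one fits the description. The lens is at (403,330), the post at about (375,235) and the lever knob at (361,252). Next I'll measure these and confirm the board in one crop.

```bash
python3 - <<'E'
from h import *
Z=np.load("top0.npz");im,d=Z["im"],Z["d"];P=cloud("top",d)
S=np.load("side0.npz");ims,ds=S["im"],S["d"];PS=cloud("side",ds)
def masks(im):
    hsv=cv2.cvtColor(im,cv2.COLOR_RGB2HSV);h,s,v=cv2.split(hsv)
    return ((h<8)|(h>172))&(s>170)&(v>90), (h>108)&(h<125)&(s>170)&(v>90), (h>10)&(h<28)&(s>90)&(v>70)
for n,i,p in(("top",im,P),("side",ims,PS)):
    for nm,m in zip("RBY",masks(i)):
        if nm=='Y': continue
        N,l,st,c=cv2.connectedComponentsWithStats(m.astype(np.uint8))
        for k in range(1,N):
            if 12<st[k,4]<400:
                q=p[l==k]; print(n,nm,c[k].round(1),st[k,4],"depth",np.median(q,0).round(3),"z=8mm",ray(n,*c[k],.008)[:2].round(4))
# lens rim: points by depth at height 0.1-0.14 (top)
for n,p,i in(("top",P,im),("side",PS,ims)):
    m=(p[...,2]>.105)&(p[...,2]<.14)&(abs(p[...,1])<.3)&(p[...,0]>.35)&(p[...,0]<.8)
    rim=m&masks(i)[2]
    q=p[rim]; print(n,"arm-h",m.sum(),"rim",len(q),q.mean(0).round(4) if len(q) else"")
    if len(q)>5:
        A=np.c_[2*q[:,:2],np.ones(len(q))];s=np.linalg.lstsq(A,(q[:,:2]**2).sum(1),rcond=None)[0];print(" circ",s[:2],np.sqrt(s[2]+s[0]**2+s[1]**2))
# rim in top image by ellipse of colour
m=masks(im)[2].astype(np.uint8);m[:180]=0;m[240:]=0;m[:,:235]=0;m[:,285:]=0
v,u=np.nonzero(m);A=np.c_[2*u,2*v,np.ones(len(u))];s=np.linalg.lstsq(A.astype(float),(u**2+v**2).astype(float),rcond=None)[0]
print("rim px",s[:2],np.sqrt(s[2]+s[0]**2+s[1]**2),len(u),"lens",ray("top",s[0],s[1],.124))
# base of stand
b=(P[...,2]>.012)&(P[...,2]<.025)&(im.max(2)<90)&(P[...,0]>.55)&(abs(P[...,1])<.2)
N,l,st,c=cv2.connectedComponentsWithStats(b.astype(np.uint8));
b=(im.max(2)<95)&(np.ptp(im,axis=2)<20); b=b.astype(np.uint8);b[:135]=0;b[180:]=0;b[:,:215]=0;b[:,265:]=0
cn=max(cv2.findContours(b,cv2.RETR_EXTERNAL,cv2.CHAIN_APPROX_NONE)[0],key=cv2.contourArea)
r=cv2.minAreaRect(cn);bx=cv2.boxPoints(r);W=np.array([ray("top",*x,.018) for x in bx]);print("base",r,W[:,:2].round(3),W.mean(0))
top=P[(P[...,2]>.14)&(P[...,2]<.2)&(abs(P[...,1])<.2)&(P[...,0]>.5)&(P[...,0]<.85)];print("high",len(top),top.mean(0) if len(top) else "")
a=im[120:250,190:330];b2=ims[170:300,180:330]
out=np.hstack([cv2.resize(a,(400,372),interpolation=cv2.INTER_CUBIC),cv2.resize(b2,(400,372),interpolation=cv2.INTER_CUBIC)]);save(out,"pics/crop.png")
E
```

```text
top R [351.1 146.4] 19 depth [ 0.722 -0.377  0.038] z=8mm [ 0.7268 -0.3858]
top R [230.5 161.2] 16 depth [0.649 0.061 0.194] z=8mm [0.6835 0.0739]
top R [282.1 163.3] 31 depth [ 0.669 -0.121  0.008] z=8mm [ 0.6695 -0.1216]
top R [178.8 192.9] 19 depth [0.568 0.271 0.008] z=8mm [0.5679 0.2713]
top R [273.8 204.5] 27 depth [ 0.516 -0.085  0.009] z=8mm [ 0.5143 -0.0848]
top R [311.6 207. ] 25 depth [ 0.501 -0.227  0.009] z=8mm [ 0.5009 -0.2257]
top R [368.1 240.6] 167 depth [ 0.371 -0.424  0.023] z=8mm [ 0.371  -0.4286]
top B [102.1 124.7] 286 depth [0.833 0.556 0.02 ] z=8mm [0.8409 0.5664]
top B [ 81.7 136. ] 50 depth [0.755 0.567 0.168] z=8mm [0.7989 0.6449]
top B [217.3 211.1] 29 depth [0.496 0.128 0.009] z=8mm [0.4954 0.1273]
side R [249.7 114.8] 45 depth [ 0.724 -0.45   0.121] z=8mm [ 0.8044 -0.6823]
side R [244.6 148.4] 23 depth [ 0.718 -0.372  0.032] z=8mm [ 0.7332 -0.4129]
side R [349.2 160.3] 157 depth [ 0.369 -0.411  0.02 ] z=8mm [ 0.3709 -0.4326]
side R [209.4 188. ] 100 depth [0.648 0.069 0.175] z=8mm [ 0.7564 -0.1509]
side R [280.8 216.1] 31 depth [ 0.513 -0.082  0.007] z=8mm [ 0.5124 -0.0808]
side R [213.2 311.5] 56 depth [0.566 0.275 0.008] z=8mm [0.5667 0.2747]
side B [265.3 271. ] 41 depth [0.494 0.129 0.007] z=8mm [0.494  0.1297]
side B [ 22.9 369.6] 52 depth [0.723 0.573 0.181] z=8mm [0.8596 0.5059]
top arm-h 805 rim 217 [ 0.4808 -0.0224  0.1243]
 circ [ 0.48556181 -0.02345124] 0.04477631174377856
side arm-h 1295 rim 292 [ 0.4808 -0.0118  0.1223]
 circ [ 0.49013311 -0.01766791] 0.04628070715625321
rim px [257.90182767 211.15699354] 13.268536587556197 237 lens [ 0.48599908 -0.02396333  0.124     ]
base ((240.95431518554688, 156.78550720214844), (31.33519172668457, 31.414623260498047), 83.1572265625) [[ 0.752  0.098]
 [ 0.763 -0.02 ]
 [ 0.643 -0.031]
 [ 0.632  0.087]] [0.69759808 0.0334101  0.018     ]
high 111 [0.67533775 0.04561204 0.16516048]
```

View pics/crop.png

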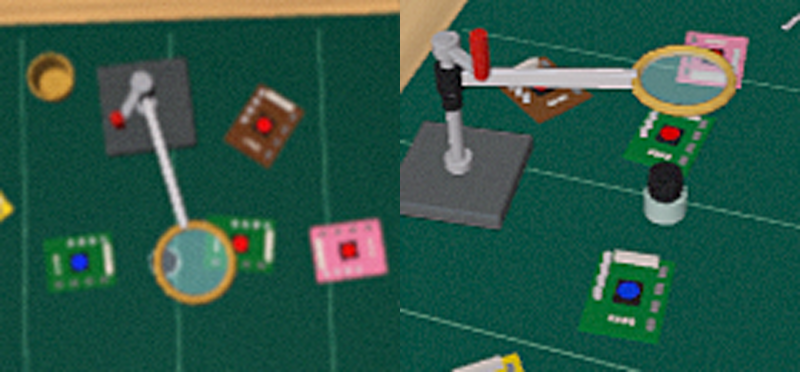

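The crop confirms the target: the green board with the red dot, at world (0.514, -0.084), radius 0.218 m from the post. The post is at (0.698, 0.033) and the lens arm at 15°. The target angle is about 32.6° anticlockwise of -x. First I'll move above the +y side of the arm.

Request:
drive_tool(moves=[-12.4,-10.2,0,13.4,0,-12.4,-10.2,0,13.4,0,-12.4,-10.2,0,13.4,0,-12.4,-10.2,0,13.4,0,-12.4,-10.2,0,13.4,0])

```text
time_s: 0.72
tool_pos: [0.3928, 0.3269, 0.2223]
tool_rot: [-180.0, -0.0, 104.1]
force: [0.9, 0.8, 0.9]
grip_width: 0.045
grasp_force: 0.0
```

```bash
cat >> h.py <<'E'
def go(x,y,z,yaw):
    o=env.get_obs(); from scipy.spatial.transform import Rotation as Ro
    R=Ro.from_euler("xyz",o["tool_rot"],degrees=True).as_matrix(); p=np.array(o["tool_pos"])
    dy=(o["tool_rot"][2]-yaw+180)%360-180
    print("t",round(o["time_s"],2),"pos",p.round(4),"rot",np.round(o["tool_rot"],1),"F",np.round(o["force"],1),"units",(R.T@(np.array([x,y,z])-p)/.04).round(2),"turn",round(dy/10,2))
E
python3 -c "
from h import *
go(.551,.0405,.225,24);print(env.get_obs()['qpos'])"
```

```text
t 0.72 pos [0.3928 0.3269 0.2223] rot [-180.    -0.   104.1] F [0.9 0.8 0.9] units [-7.91  2.1  -0.07] turn 8.01
[-53.15004619   1.28261309  10.59396654 102.9811009   -0.24671507
  75.76197839 -28.44106763]
```

Request:
drive_tool(moves=[-7.9,2.1,0,8,0,-7.9,2.1,0,8,0,-7.9,2.1,0,8,0,-7.9,2.1,0,8,0,-7.9,2.1,0,8,0])

```text
time_s: 1.35
tool_pos: [0.5456, 0.0548, 0.2224]
tool_rot: [-180.0, -0.0, 50.4]
force: [0.2, -0.1, -0.4]
grip_width: 0.0018
grasp_force: 0.0
```

```bash
python3 -c "
from h import *
go(.551,.0405,.225,24)"
```

```text
t 1.35 pos [0.5456 0.0548 0.2224] rot [-180.    -0.    50.4] F [ 0.2 -0.1 -0.4] units [-0.19  0.33 -0.06] turn 2.64
```

Request:
drive_tool(moves=[-0.2,0.35,0,2.6,0,-0.2,0.35,0,2.6,0,-0.2,0.35,0,2.6,0,-0.2,0.35,0,2.6,0,-0.2,0.35,0,2.6,0])

```text
time_s: 1.98
tool_pos: [0.5507, 0.0416, 0.2224]
tool_rot: [-180.0, 0.0, 24.8]
force: [-0.5, 0.3, 0.7]
grip_width: 0.0005
grasp_force: 0.0
```

```bash
python3 - <<'E'
from h import *
go(.551,.0405,.11,24)
a,d=snap("top");b,_=snap("side")
save(np.hstack([cv2.resize(a[120:250,190:330],(400,372)),cv2.resize(b[130:300,150:330],(400,378))[:372]]),"pics/c2.png")
E
```

```text
t 1.98 pos [0.5507 0.0416 0.2224] rot [-180.     0.    24.8] F [-0.5  0.3  0.7] units [-0.    0.03  2.81] turn 0.08
```

View pics/c2.png

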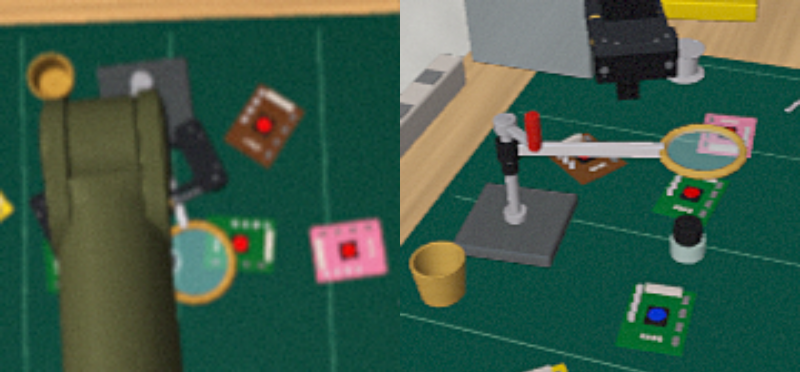

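The gripper is above the +y side of the arm and clear of the knob, so I'm descending.

Request:
drive_tool(moves=[0,0,1,0,0,0,0,2,0,0,0,0,2.9,0,0,0,0,2.9,0,0,0,0,2.9,0,0])

```text
time_s: 2.7
tool_pos: [0.5519, 0.0415, 0.108]
tool_rot: [180.0, -0.1, 24.7]
force: [1.4, 0.1, 0.3]
grip_width: 0.0005
grasp_force: 0.0
```

```bash
python3 - <<'E'
from h import *
go(.551,.0405,.108,24)
C=np.array([.6976,.0334])
for th in (10,15,20,25,28,30,32.6):   # finger on +y face, offset 20 mm
    a=np.radians(th);u=-np.array([np.cos(a),np.sin(a)]);n=np.array([np.sin(a),-np.cos(a)])
    p=C+.14*u-.020*n;print(th,p.round(4),end=' ');go(*p,.108,24)
E
```

```text
t 2.7 pos [0.5519 0.0415 0.108 ] rot [ 1.80e+02 -1.00e-01  2.47e+01] F [1.4 0.1 0.3] units [-0.03  0.01 -0.  ] turn 0.07
10 [0.5563 0.0288] t 2.7 pos [0.5519 0.0415 0.108 ] rot [ 1.80e+02 -1.00e-01  2.47e+01] F [1.4 0.1 0.3] units [-0.03  0.33  0.  ] turn 0.07
15 [0.5572 0.0165] t 2.7 pos [0.5519 0.0415 0.108 ] rot [ 1.80e+02 -1.00e-01  2.47e+01] F [1.4 0.1 0.3] units [-0.14  0.62  0.  ] turn 0.07
20 [0.5592 0.0043] t 2.7 pos [0.5519 0.0415 0.108 ] rot [ 1.80e+02 -1.00e-01  2.47e+01] F [1.4 0.1 0.3] units [-0.22  0.92  0.  ] turn 0.07
25 [ 0.5623 -0.0076] t 2.7 pos [0.5519 0.0415 0.108 ] rot [ 1.80e+02 -1.00e-01  2.47e+01] F [1.4 0.1 0.3] units [-0.28  1.22  0.  ] turn 0.07
28 [ 0.5646 -0.0147] t 2.7 pos [0.5519 0.0415 0.108 ] rot [ 1.80e+02 -1.00e-01  2.47e+01] F [1.4 0.1 0.3] units [-0.3   1.41  0.  ] turn 0.07
30 [ 0.5664 -0.0193] t 2.7 pos [0.5519 0.0415 0.108 ] rot [ 1.80e+02 -1.00e-01  2.47e+01] F [1.4 0.1 0.3] units [-0.31  1.53  0.  ] turn 0.07
32.6 [ 0.5689 -0.0252] t 2.7 pos [0.5519 0.0415 0.108 ] rot [ 1.80e+02 -1.00e-01  2.47e+01] F [1.4 0.1 0.3] units [-0.31  1.69  0.  ] turn 0.07
```

Request:
drive_tool(moves=[-0.1,0.4,0,0,0,-0.15,0.65,0,0,0,-0.2,0.85,0,0,0,-0.25,1.05,0,0,0,-0.28,1.2,0,0,0])

```text
time_s: 3.32
tool_pos: [0.561, -0.0072, 0.1067]
tool_rot: [-180.0, -0.0, 24.7]
force: [0.6, 0.5, -0.0]
grip_width: 0.0004
grasp_force: 0.4
```

```bash
cat >> h.py <<'E'
def fit(u,v):
    u=u.astype(float);v=v.astype(float);k=np.ones(len(u),bool)
    for _ in range(6):
        A=np.c_[2*u,2*v,np.ones(len(u))];s=np.linalg.lstsq(A[k],(u**2+v**2)[k],rcond=None)[0]
        r=np.sqrt(s[2]+s[0]**2+s[1]**2);e=abs(np.hypot(u-s[0],v-s[1])-r);k=e<max(1.3*np.median(e[k])*1.5,.0008)
    return s[0],s[1],r,k.sum()
def brass(n,im,d):
    P=cloud(n,d);h,s,v=cv2.split(cv2.cvtColor(im,cv2.COLOR_RGB2HSV))
    m=(h>10)&(h<28)&(s>90)&(v>70)&(P[...,2]>.105)&(P[...,2]<.14)&(P[...,0]>.4)&(P[...,0]<.7)&(abs(P[...,1])<.25)
    return m,P
def lens(n):
    im,d=snap(n); m,P=brass(n,im,d); q=P[m]
    c=fit(q[:,0],q[:,1])
    v,u=np.nonzero(m); g=np.array([ray(n,a,b,.124)[:2] for a,b in zip(u,v)]); c2=fit(g[:,0],g[:,1])
    h,s,vv=cv2.split(cv2.cvtColor(im,cv2.COLOR_RGB2HSV)); rm=((h<8)|(h>172))&(s>140)&(vv>70)&(P[...,2]<.03)
    N,l,st,ce=cv2.connectedComponentsWithStats(rm.astype(np.uint8))
    dots=[ray(n,*ce[k],.008)[:2].round(4) for k in range(1,N) if st[k,4]>5]; dots=[x for x in dots if np.hypot(*(x-[.514,-.083]))<.03]
    C=np.array([.6976,.0334])
    for nm,x in(("depth",c),("ray",c2)):
        a=np.degrees(np.arctan2(C[1]-x[1],C[0]-x[0]));print(n,nm,np.round(x,4),"ang",round(a,2),"R",round(np.hypot(*(C-x[:2])),4))
    print("dots",dots); return im
E
python3 - <<'E'
from h import *
go(.5623,-.0076,.108,24)
lens("top");lens("side")
E
```

```text
t 3.33 pos [ 0.561  -0.0072  0.1067] rot [-180.    -0.    24.7] F [ 0.6  0.5 -0. ] units [ 0.03  0.02 -0.03] turn 0.07
top depth [ 4.931e-01 -5.220e-02  4.300e-02  7.800e+01] ang 22.72 R 0.2217
top ray [ 4.932e-01 -5.260e-02  4.290e-02  8.100e+01] ang 22.81 R 0.2218
dots []
side depth [ 4.931e-01 -4.530e-02  4.500e-02  9.800e+01] ang 21.06 R 0.2192
side ray [ 4.941e-01 -4.260e-02  4.610e-02  1.660e+02] ang 20.47 R 0.2172
dots [array([ 0.5124, -0.0808])]
```

Request:
drive_tool(moves=[0,0.12,0,0,0,0,0.24,0,0,0,0,0.36,0,0,0,0.01,0.5,0,0,0,0.01,0.5,0,0,0])

```text
time_s: 4.05
tool_pos: [0.57, -0.0256, 0.1067]
tool_rot: [180.0, -0.0, 24.6]
force: [0.7, 1.2, 0.2]
grip_width: 0.0007
grasp_force: 0.0
```

```bash
python3 - <<'E'
from h import *
go(.57,-.0255,.108,24)
a=lens("top");b=lens("side")
save(np.hstack([cv2.resize(a[140:250,220:330],(400,400),interpolation=3),cv2.resize(b[130:250,210:330],(400,400),interpolation=3)]),"pics/c3.png")
E
```

```text
t 4.05 pos [ 0.57   -0.0256  0.1067] rot [180.   -0.   24.6] F [0.7 1.2 0.2] units [ 0.   -0.   -0.03] turn 0.06
top depth [ 5.085e-01 -8.050e-02  4.400e-02  1.020e+02] ang 31.06 R 0.2207
top ray [ 5.087e-01 -8.010e-02  4.440e-02  1.050e+02] ang 30.99 R 0.2204
dots []
side depth [ 5.073e-01 -7.410e-02  4.530e-02  1.170e+02] ang 29.45 R 0.2186
side ray [ 5.089e-01 -7.090e-02  4.710e-02  1.450e+02] ang 28.93 R 0.2156
dots [array([ 0.5124, -0.0808])]
```

View pics/c3.png

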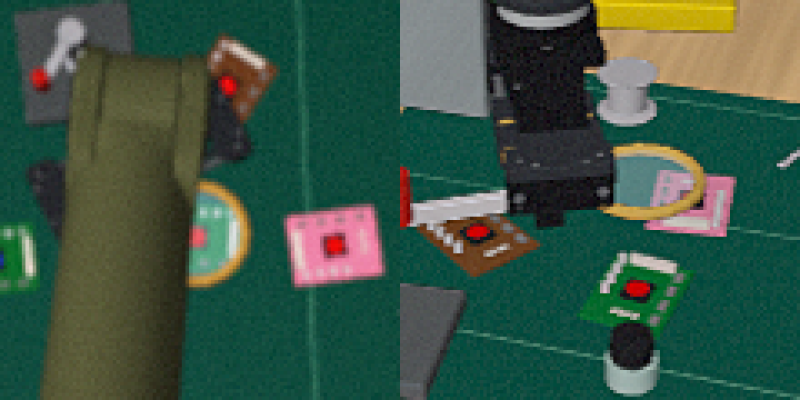

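Request:
drive_tool(moves=[0,0.03,0,0,0,0,0.05,0,0,0,0,0.05,0,0,0,0,-0.5,0,0,0,0,-1,0,0,0])

```text
time_s: 4.78
tool_pos: [0.5526, 0.0116, 0.1066]
tool_rot: [180.0, -0.0, 24.7]
force: [0.0, -0.1, 0.1]
grip_width: 0.0006
grasp_force: 0.0
```

Request:
drive_tool(moves=[0,0,-1,0,0,0,0,-2,0,0,0,-1,-3,0,0,0,-2.5,-3,0,0,0,-4,-3,0,0])

```text
time_s: 5.4
tool_pos: [0.4857, 0.158, 0.2275]
tool_rot: [-180.0, -0.1, 24.6]
force: [-0.2, -0.1, -0.1]
grip_width: 0.0004
grasp_force: 0.0
```

```bash
python3 - <<'E'
from h import *
o=env.get_obs();go(.55,-.05,.24,24)
a=lens("top");b=lens("side")
w,d=snap("wrist");np.savez("w.npz",w=w,d=d)
print(env.camera_model("wrist"))
save(np.hstack([cv2.resize(a[120:250,190:330],(400,372),interpolation=3),cv2.resize(w,(400,372))]),"pics/c4.png")
E
```

```text
t 5.4 pos [0.4857 0.158  0.2275] rot [-1.80e+02 -1.00e-01  2.46e+01] F [-0.2 -0.1 -0.1] units [-0.7   5.4  -0.31] turn 0.06
top depth [ 5.091e-01 -7.960e-02  4.520e-02  2.080e+02] ang 30.95 R 0.2198
top ray [ 5.091e-01 -7.970e-02  4.520e-02  2.080e+02] ang 30.95 R 0.2198
dots []
side depth [ 0.5081 -0.0752  0.0445 43.    ] ang 29.82 R 0.2184
side ray [ 5.054e-01 -7.530e-02  4.260e-02  4.900e+01] ang 29.48 R 0.2208
dots [array([ 0.5124, -0.0808])]
{'K': array([[325.84758586,   0.        , 254.20223303],
       [  0.        , 325.84758586, 188.61456227],
       [  0.        ,   0.        ,   1.        ]]), 'tool_from_camera': array([[ 5.41575840e-04, -9.67722755e-01, -2.52016619e-01,
         6.78700764e-02],
       [ 9.99999823e-01,  5.86127805e-04, -1.01713412e-04,
        -8.01319917e-04],
       [ 2.46144330e-04, -2.52016519e-01,  9.67722901e-01,
        -1.62495327e-01],
       [ 0.00000000e+00,  0.00000000e+00,  0.00000000e+00,
         1.00000000e+00]])}
```

View pics/c4.png

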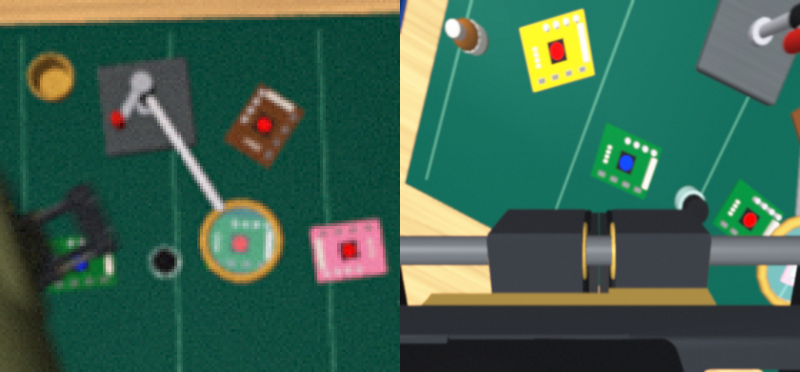

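The lens is still about 7 mm short tangentially (1.8°) in both views, so I'll go back and nudge it about 4.5 mm at the finger.

Request:
drive_tool(moves=[0,1.4,0,0,0,0,2.8,0,0,0,0,4,1,0,0,0,4,2,0,0,0,4,3,0,0])

```text
time_s: 6.18
tool_pos: [0.5532, 0.0084, 0.1055]
tool_rot: [179.9, -0.0, 24.5]
force: [0.2, 1.0, 0.3]
grip_width: 0.0005
grasp_force: 0.0
```

```bash
python3 -c "
from h import *
go(.5732,-.0313,.1066,24.6)"
```

```text
t 6.17 pos [0.5532 0.0084 0.1055] rot [179.9  -0.   24.5] F [0.2 1.  0.3] units [ 0.04  1.11 -0.02] turn -0.01
```

Request:
drive_tool(moves=[0,0.5,0,0,0,0,0.9,0,0,0,0.03,1,0,0,0,0.04,1.06,0,0,0,0.04,1.11,0,0,0])

```text
time_s: 6.8
tool_pos: [0.5729, -0.0274, 0.1069]
tool_rot: [-180.0, -0.0, 24.7]
force: [-0.8, 0.6, 1.5]
grip_width: 0.0002
grasp_force: 0.5
```

Request:
drive_tool(moves=[0,0,0,0,0,0,-0.7,0,0,0,0,-1.2,-1,0,0,0,-2.5,-3,0,0,0,-4,-3,0,0])

```text
time_s: 7.42
tool_pos: [0.5158, 0.0994, 0.2235]
tool_rot: [179.9, -0.4, 24.4]
force: [-0.0, 2.0, 0.1]
grip_width: 0.0006
grasp_force: 0.0
```

Request:
drive_tool(moves=[0,-1,0,0,0])

```text
time_s: 7.55
tool_pos: [0.4975, 0.1395, 0.2226]
tool_rot: [-179.9, -0.3, 24.8]
force: [-0.5, 0.3, 0.0]
grip_width: 0.0001
grasp_force: 0.0
```

```bash
python3 - <<'E'
from h import *
a=lens("top");b=lens("side");lens("top")
im,d=snap("top");P=cloud("top",d)
h,s,v=cv2.split(cv2.cvtColor(im,cv2.COLOR_RGB2HSV))
m=(((h<10)|(h>170))&(s>90)&(v>90)).astype(np.uint8);N,l,st,c=cv2.connectedComponentsWithStats(m)
for k in range(1,N):
    if st[k,4]>8:
        x=ray("top",*c[k],.008)
        if abs(x[1])<.15 and x[0]>.4: print(c[k],st[k,4],x[:2].round(4),"knob-z",ray("top",*c[k],.19)[:2].round(4))
b=((im.max(2)<95)&(np.ptp(im,axis=2)<20)).astype(np.uint8);b[:135]=0;b[180:]=0;b[:,:215]=0;b[:,265:]=0
r=cv2.minAreaRect(max(cv2.findContours(b,0,1)[0],key=cv2.contourArea));print("base",r,ray("top",*r[0],.018))
go(.7,.15,.24,24)
E
```

```text
top depth [ 5.108e-01 -8.300e-02  4.520e-02  1.680e+02] ang 31.93 R 0.2201
top ray [ 5.116e-01 -8.320e-02  4.490e-02  2.030e+02] ang 32.08 R 0.2195
dots []
side depth [ 5.113e-01 -7.820e-02  4.630e-02  5.200e+01] ang 30.93 R 0.2172
side ray [ 5.106e-01 -7.680e-02  4.580e-02  5.300e+01] ang 30.5 R 0.2171
dots [array([ 0.5124, -0.0808])]
top depth [ 5.112e-01 -8.310e-02  4.510e-02  1.910e+02] ang 32.01 R 0.2198
top ray [ 5.116e-01 -8.320e-02  4.490e-02  2.010e+02] ang 32.07 R 0.2195
dots []
[230.40740741 160.81481481] 27 [0.685  0.0742] knob-z [0.6508 0.0619]
[282.05714286 163.31428571] 35 [ 0.6695 -0.1214] knob-z [ 0.6374 -0.1072]
[273.5        204.77777778] 18 [ 0.5132 -0.0837] knob-z [ 0.5024 -0.0746]
base ((240.94027709960938, 156.74232482910156), (31.25503158569336, 31.37187385559082), 83.2901611328125) [0.69748454 0.03343281 0.018     ]
t 7.75 pos [0.4971 0.1369 0.22  ] rot [180.   -0.   24.8] F [ 0.2 -0.4  0.2] units [ 4.74  1.83 -0.5 ] turn 0.08
```

Still about 2.5 mm short, and the stand hasn't moved. One more small nudge.

Request:
drive_tool(moves=[0,1,0,0,0,0,2.2,0,0,0,0,3.2,1,0,0,0,3.2,2,0,0,0,3.2,2.85,0,0])

```text
time_s: 8.38
tool_pos: [0.5506, 0.0169, 0.1043]
tool_rot: [179.9, 0.1, 24.4]
force: [-0.7, 0.7, -0.5]
grip_width: 0.0004
grasp_force: 0.0
```

Request:
drive_tool(moves=[0,0,0,0,0])

```text
time_s: 8.5
tool_pos: [0.5485, 0.0177, 0.1033]
tool_rot: [-180.0, 0.3, 24.5]
force: [-0.0, -0.0, 0.8]
grip_width: 0.0005
grasp_force: 0.0
```

```bash
python3 -c "
from h import *
go(.5741,-.0328,.1066,24.6)"
```

```text
t 8.5 pos [0.5485 0.0177 0.1033] rot [-180.     0.3   24.5] F [-0.  -0.   0.8] units [ 0.06  1.42 -0.08] turn -0.01
```

Request:
drive_tool(moves=[0.03,0.6,0,0,0,0.06,1.15,0,0,0,0.06,1.3,0,0,0,0.06,1.38,0,0,0,0.06,1.42,0,0,0])

```text
time_s: 9.12
tool_pos: [0.5767, -0.0298, 0.1063]
tool_rot: [-180.0, -0.0, 24.8]
force: [-0.4, 1.0, 0.9]
grip_width: 0.0004
grasp_force: 0.6
```

Request:
drive_tool(moves=[0,0,0,0,0,0,0,0,0,0])

```text
time_s: 9.38
tool_pos: [0.5765, -0.03, 0.1059]
tool_rot: [-180.0, -0.0, 24.7]
force: [1.3, 1.1, 0.7]
grip_width: 0.0007
grasp_force: 0.5
```

Request:
drive_tool(moves=[0,-0.7,0,0,0,0,-1.2,-1,0,0,0,-2.5,-3,0,0,0,-4,-3,0,0,0,-5,-3,0,0])

```text
time_s: 10.0
tool_pos: [0.4932, 0.1525, 0.2279]
tool_rot: [-180.0, -0.2, 24.6]
force: [1.0, 0.4, 0.3]
grip_width: 0.0003
grasp_force: 0.0
```

```bash
python3 - <<'E'
from h import *
a=lens("top");b=lens("side");lens("top")
C=np.array([.6976,.0334])
# lever plan: knob centre at lever angles th (deg anticlockwise of -x), finger 24 mm behind
go(.7,.15,.24,24);print(env.get_obs()["qpos"].round(0))
E
```

```text
top depth [ 5.147e-01 -8.860e-02  4.510e-02  1.610e+02] ang 33.69 R 0.2198
top ray [ 5.148e-01 -8.880e-02  4.510e-02  1.660e+02] ang 33.75 R 0.2199
dots []
side depth [ 0.5139 -0.0836  0.046  39.    ] ang 32.49 R 0.2178
side ray [ 5.095e-01 -8.670e-02  4.100e-02  5.100e+01] ang 32.56 R 0.2231
dots [array([ 0.5124, -0.0808])]
top depth [ 5.146e-01 -8.870e-02  4.510e-02  1.540e+02] ang 33.72 R 0.22
top ray [ 5.149e-01 -8.890e-02  4.520e-02  1.740e+02] ang 33.8 R 0.2198
dots []
t 10.15 pos [0.4916 0.1549 0.2262] rot [-1.799e+02 -1.000e-01  2.510e+01] F [ 0.5 -1.1 -0.9] units [ 4.67  2.32 -0.34] turn 0.11
[-47.   1.  28. 103.  -1.  76. -85.]
```

The lens is now within about 3.5 mm of the dot (33.7° against 32.8°), and the two earlier and later errors bracket zero. That's fine if the noise is ±2 mm, and I'll recheck at the end. Next is the lever: approach behind the knob with the tip at z≈0.168.

```bash
cat >> h.py <<'E'
def lev(th,z,yaw,r=.057):
    a=np.radians(th); go(.6976-r*np.cos(a),.0334-r*np.sin(a),z,yaw)
E
python3 -c "
from h import *
lev(-65,.23,-20)"
```

```text
t 10.15 pos [0.4916 0.1549 0.2262] rot [-1.799e+02 -1.000e-01  2.510e+01] F [ 0.5 -1.1 -0.9] units [ 3.38  3.51 -0.1 ] turn 4.51
```

Request:
drive_tool(moves=[3.4,3.5,-0.1,4.5,0,3.4,3.5,-0.1,4.5,0,3.4,3.5,-0.1,4.5,0,3.4,3.5,-0.1,4.5,0,3.4,3.5,-0.1,4.5,0])

```text
time_s: 10.78
tool_pos: [0.6755, 0.0778, 0.2285]
tool_rot: [179.8, 0.0, -20.5]
force: [-0.1, -0.3, -0.4]
grip_width: -0.0001
grasp_force: 0.0
```

Request:
drive_tool(moves=[0,0,0,0,0,0,0,0,0,0])

```text
time_s: 11.02
tool_pos: [0.6745, 0.0813, 0.2304]
tool_rot: [-179.9, -0.0, -20.2]
force: [-0.2, 0.3, 0.1]
grip_width: 0.0003
grasp_force: 0.0
```

```bash
python3 - <<'E'
from h import *
lev(-65,.168,-20);print(env.get_obs()["qpos"].round(0))
a,d=snap("side");save(cv2.resize(a[110:270,130:330],(750,600)),"pics/c5.png")
E
```

```text
t 11.03 pos [0.6745 0.0813 0.2304] rot [-179.9   -0.   -20.2] F [-0.2  0.3  0.1] units [-0.06 -0.08  1.56] turn -0.02
[ -37.   25.   39.   79.  -15.   81. -109.]
```

View pics/c5.png

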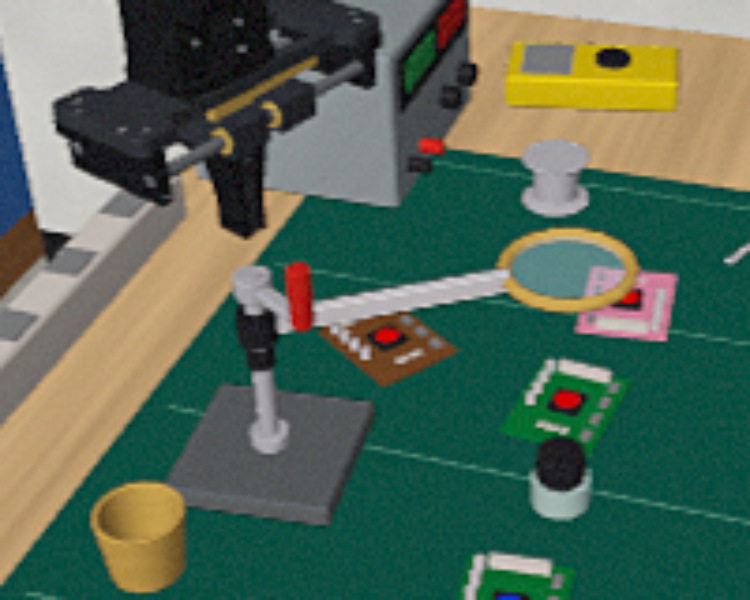

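The finger is behind the knob on its +x/+y side, well clear of it. Descending.

Request:
drive_tool(moves=[-0.06,-0.1,0.5,0,0,-0.06,-0.1,1.1,0,0,-0.06,-0.1,1.5,0,0,-0.06,-0.1,1.5,0,0,-0.06,-0.1,1.5,0,0])

```text
time_s: 11.7
tool_pos: [0.6746, 0.0853, 0.1705]
tool_rot: [-180.0, -0.1, -20.3]
force: [0.1, 0.4, -0.4]
grip_width: 0.0007
grasp_force: 0.0
```

```bash
python3 -c "
from h import *
for th in(-55,-45,-35,-25,-15,-5): lev(th,.168,th/2)"
```

```text
t 11.7 pos [0.6746 0.0853 0.1705] rot [-1.80e+02 -1.00e-01 -2.03e+01] F [ 0.1  0.4 -0.4] units [-0.18  0.21  0.06] turn 0.72
t 11.7 pos [0.6746 0.0853 0.1705] rot [-1.80e+02 -1.00e-01 -2.03e+01] F [ 0.1  0.4 -0.4] units [-0.31  0.42  0.06] turn 0.22
t 11.7 pos [0.6746 0.0853 0.1705] rot [-1.80e+02 -1.00e-01 -2.03e+01] F [ 0.1  0.4 -0.4] units [-0.39  0.66  0.06] turn -0.28
t 11.7 pos [0.6746 0.0853 0.1705] rot [-1.80e+02 -1.00e-01 -2.03e+01] F [ 0.1  0.4 -0.4] units [-0.43  0.9   0.06] turn -0.78
t 11.7 pos [0.6746 0.0853 0.1705] rot [-1.80e+02 -1.00e-01 -2.03e+01] F [ 0.1  0.4 -0.4] units [-0.43  1.15  0.06] turn -1.28
t 11.7 pos [0.6746 0.0853 0.1705] rot [-1.80e+02 -1.00e-01 -2.03e+01] F [ 0.1  0.4 -0.4] units [-0.39  1.39  0.06] turn -1.78
```

Request:
drive_tool(moves=[-0.18,0.21,0.05,0,0,-0.31,0.42,0.05,0,0,-0.39,0.66,0.05,-0.3,0,-0.43,0.9,0.05,-0.8,0,-0.43,1.15,0.05,-1.3,0])

```text
time_s: 12.32
tool_pos: [0.6421, 0.0481, 0.1687]
tool_rot: [-179.9, -0.1, -7.1]
force: [0.8, 0.4, -0.4]
grip_width: 0.0004
grasp_force: 0.7
```

```bash
python3 -c "
from h import *
for th in(-15,-5,5,12,18,22,26,30): print(th,end=' ');lev(th,.168,th)"
```

```text
-15 t 12.32 pos [0.6421 0.0481 0.1687] rot [-1.799e+02 -1.000e-01 -7.100e+00] F [ 0.8  0.4 -0.4] units [ 0.01 -0.    0.02] turn 0.79
-5 t 12.32 pos [0.6421 0.0481 0.1687] rot [-1.799e+02 -1.000e-01 -7.100e+00] F [ 0.8  0.4 -0.4] units [-0.    0.25  0.02] turn -0.21
5 t 12.32 pos [0.6421 0.0481 0.1687] rot [-1.799e+02 -1.000e-01 -7.100e+00] F [ 0.8  0.4 -0.4] units [0.03 0.49 0.02] turn -1.21
12 t 12.32 pos [0.6421 0.0481 0.1687] rot [-1.799e+02 -1.000e-01 -7.100e+00] F [ 0.8  0.4 -0.4] units [0.08 0.66 0.02] turn -1.91
18 t 12.32 pos [0.6421 0.0481 0.1687] rot [-1.799e+02 -1.000e-01 -7.100e+00] F [ 0.8  0.4 -0.4] units [0.13 0.8  0.02] turn -2.51
22 t 12.32 pos [0.6421 0.0481 0.1687] rot [-1.799e+02 -1.000e-01 -7.100e+00] F [ 0.8  0.4 -0.4] units [0.18 0.89 0.02] turn -2.91
26 t 12.32 pos [0.6421 0.0481 0.1687] rot [-1.799e+02 -1.000e-01 -7.100e+00] F [ 0.8  0.4 -0.4] units [0.23 0.97 0.02] turn -3.31
30 t 12.32 pos [0.6421 0.0481 0.1687] rot [-1.799e+02 -1.000e-01 -7.100e+00] F [ 0.8  0.4 -0.4] units [0.29 1.05 0.02] turn -3.71
```

Expected stop is at a knob angle of about 48°, with the finger at about 30°. I'll go to about 20° first.

Request:
drive_tool(moves=[0,0.2,0,-0.2,0,0.02,0.4,0,-0.8,0,0.06,0.58,0,-1.5,0,0.1,0.72,0,-2.2,0,0.15,0.84,0,-2.8,0])

```text
time_s: 12.95
tool_pos: [0.6437, 0.0143, 0.1686]
tool_rot: [-179.9, -0.1, 20.9]
force: [0.5, 1.6, -0.1]
grip_width: 0.0005
grasp_force: 0.7
```

```bash
python3 - <<'E'
from h import *
for th in(20,24,27,30,33,36): print(th,end=' ');lev(th,.168,25+(th-20)/2)
im,d=snap("side");P=cloud("side",d)
h,s,v=cv2.split(cv2.cvtColor(im,cv2.COLOR_RGB2HSV));m=((h<8)|(h>172))&(s>150)&(v>70)&(P[...,2]>.145)&(P[...,0]<.72)&(P[...,0]>.6)&(abs(P[...,1])<.15)
print(m.sum(),np.median(P[m],0))
E
```

```text
20 t 12.95 pos [0.6437 0.0143 0.1686] rot [-1.799e+02 -1.000e-01  2.090e+01] F [ 0.5  1.6 -0.1] units [0.01 0.01 0.02] turn -0.41
24 t 12.95 pos [0.6437 0.0143 0.1686] rot [-1.799e+02 -1.000e-01  2.090e+01] F [ 0.5  1.6 -0.1] units [0.01 0.11 0.02] turn -0.61
27 t 12.95 pos [0.6437 0.0143 0.1686] rot [-1.799e+02 -1.000e-01  2.090e+01] F [ 0.5  1.6 -0.1] units [0.01 0.19 0.02] turn -0.76
30 t 12.95 pos [0.6437 0.0143 0.1686] rot [-1.799e+02 -1.000e-01  2.090e+01] F [ 0.5  1.6 -0.1] units [0.02 0.26 0.02] turn -0.91
33 t 12.95 pos [0.6437 0.0143 0.1686] rot [-1.799e+02 -1.000e-01  2.090e+01] F [ 0.5  1.6 -0.1] units [0.04 0.33 0.02] turn -1.06
36 t 12.95 pos [0.6437 0.0143 0.1686] rot [-1.799e+02 -1.000e-01  2.090e+01] F [ 0.5  1.6 -0.1] units [0.05 0.41 0.02] turn -1.21
7 [0.64993919 0.00892967 0.1521128 ]
```

Request:
drive_tool(moves=[0.01,0.06,0,-0.4,0,0.01,0.11,0,-0.6,0,0.01,0.15,0,-0.7,0,0.01,0.18,0,-0.7,0,0.01,0.2,0,-0.7,0])

```text
time_s: 13.62
tool_pos: [0.6471, 0.0068, 0.168]
tool_rot: [-180.0, -0.0, 27.7]
force: [-0.3, 2.0, 1.0]
grip_width: 0.0004
grasp_force: 0.7
```

Request:
drive_tool(moves=[0,0,0,0,0,0,0.02,0,0,0,0,0.04,0,0,0])

```text
time_s: 14.0
tool_pos: [0.6479, 0.0056, 0.1679]
tool_rot: [-180.0, -0.0, 27.7]
force: [0.5, 1.7, 0.6]
grip_width: 0.0007
grasp_force: 0.8
```

Request:
drive_tool(moves=[0,0.02,0,0,0,0,0.05,0,0,0,0,0.05,0,0,0])

```text
time_s: 14.38
tool_pos: [0.6484, 0.0046, 0.1678]
tool_rot: [-179.9, -0.0, 27.7]
force: [-1.7, 4.1, 3.1]
grip_width: -0.0001
grasp_force: 2.4
```

Request:
drive_tool(moves=[0,0.02,0,0,0,0,0.05,0,0,0,0,0.05,0,0,0])

```text
time_s: 14.75
tool_pos: [0.6489, 0.0023, 0.1681]
tool_rot: [-179.9, 0.0, 27.7]
force: [-4.0, 5.0, 4.3]
grip_width: 0.0002
grasp_force: 3.2
```

The force has risen from 1.5 N to about 6 N, so the lever is at its stop. I'm backing off, lifting and checking.

Request:
drive_tool(moves=[0,-0.2,0,0,0,0,-0.5,0,0,0,0,-0.6,-0.7,0,0,0,-0.6,-2,0,0,0,-2,-2,0,0])

```text
time_s: 15.38
tool_pos: [0.6157, 0.0666, 0.2525]
tool_rot: [179.6, -0.4, 27.1]
force: [0.4, 0.3, 0.1]
grip_width: 0.0005
grasp_force: 0.0
```

Request:
drive_tool(moves=[-1,-1.5,0,0,0,-2,-3,0,0,0,-2.5,-4,0,0,0,-2.5,-4,0,0,0,-2.5,-4,0,0,0])

```text
time_s: 16.0
tool_pos: [0.4498, 0.1672, 0.248]
tool_rot: [179.9, -0.1, 27.7]
force: [0.5, -0.2, -0.4]
grip_width: 0.0005
grasp_force: 0.0
```

```bash
cat > chk.py <<'E'
from h import *
a=lens("top");b=lens("side")
im,d=snap("top");P=cloud("top",d)
h,s,v=cv2.split(cv2.cvtColor(im,cv2.COLOR_RGB2HSV))
m=(((h<10)|(h>170))&(s>90)&(v>90)).astype(np.uint8);N,l,st,c=cv2.connectedComponentsWithStats(m)
for k in range(1,N):
    if st[k,4]>8:
        x=ray("top",*c[k],.008)
        if abs(x[1])<.15 and x[0]>.4:
            q=ray("top",*c[k],.19); print(c[k],st[k,4],"z8",x[:2].round(4),"knob",q[:2].round(4),"ang",np.degrees(np.arctan2(.0334-q[1],.6976-q[0])).round(1))
b=((im.max(2)<95)&(np.ptp(im,axis=2)<20)).astype(np.uint8);b[:135]=0;b[180:]=0;b[:,:215]=0;b[:,265:]=0
r=cv2.minAreaRect(max(cv2.findContours(b,0,1)[0],key=cv2.contourArea));print("base",r,ray("top",*r[0],.018))
go(.5,.15,.24,24)
E
cat > pic.py <<'E'
from h import *
import sys
a,_=snap("top");b,_=snap("side")
save(np.hstack([cv2.resize(a[120:250,190:330],(400,372),interpolation=3),cv2.resize(b[130:300,150:330],(400,372),interpolation=3)]),sys.argv[1])
E
python3 chk.py; python3 pic.py pics/c6.png
```

```text
top depth [ 5.147e-01 -8.860e-02  4.510e-02  1.610e+02] ang 33.7 R 0.2198
top ray [ 5.147e-01 -8.880e-02  4.510e-02  1.690e+02] ang 33.73 R 0.22
dots []
side depth [ 0.5277 -0.0735  0.0301 14.    ] ang 32.17 R 0.2007
side ray [ 5.397e-01 -6.230e-02  2.100e-02  2.200e+01] ang 31.22 R 0.1847
dots [array([ 0.5124, -0.0808])]
[251.25       157.10714286] 28 z8 [ 0.6969 -0.0054] knob [ 0.6611 -0.0069] ang 47.8
[282.11764706 163.23529412] 34 z8 [ 0.6698 -0.1217] knob [ 0.6377 -0.1074] ang 67.0
[273.57894737 204.89473684] 19 z8 [ 0.5128 -0.084 ] knob [ 0.502  -0.0749] ang 29.0
base ((240.97402954101562, 156.78314208984375), (31.255762100219727, 31.374906539916992), 83.1572265625) [0.69732436 0.03330917 0.018     ]
t 16.15 pos [0.4506 0.1664 0.2477] rot [180.   -0.   27.5] F [-0.1 -0.7  0.2] units [0.91 0.93 0.19] turn 0.35
```

View pics/c6.png

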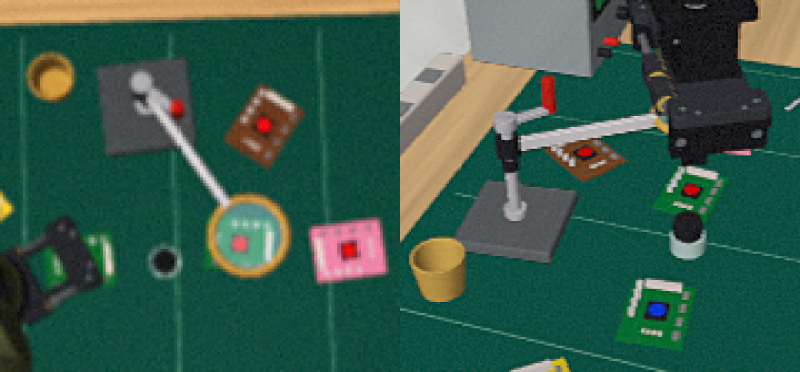

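The knob is at 47.8°, against an expected stop of about 48°. The stand hasn't moved, and the lens is within about 4 mm of the dot, with the dot visible near the middle of the glass. The robot is clear of everything, so I'm handing in.

```bash
python3 -c "
from h import *
print(env.sign_off())"
```

```text
the job is handed in; nothing more can be done
None
```

I handed the job in at about 16 s of the 58 s: the lens sits about 4 mm off centre over the red-dot chip, slightly past it, and the clamp lever was pushed to its stop. The stand did not move, and nothing else was seen to move.

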